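# Register a wood printing block in the corner of the fence

### The job

Push the wood block along the bench until it sits snugly and squarely in the inner corner of the aluminium fence, one 90 mm side flush against the long back fence and one 60 mm end flush against the short end stop, then with the red sliding stop pushed up against its other end so that it is trapped. Only push, gently, with the fingers: do not lift or tip the block, and leave the loupe, the black weight, the cutters and the blue tape where they are.

Things in the scene. Friction and masses are not known exactly. Their poses are not given: they have to be found in the camera images.
- wood_block: Loose plain wooden block, 60 mm (its x) by 90 mm (its y) by 45 mm high, about 0.18 kg, slides easily on the bench. Origin at the centre of its underside; z up.
- fence: L-shaped aluminium fence screwed to the bench, 24 mm high; place and angle vary. Origin: its inner corner, on the bench. Back fence: face at x = 0 (body to x = +18 mm), y from +18 to -342 mm. End stop: face at y = 0 (body to y = +18 mm), out to x = -75 mm. The block goes on the -x, -y side; fully home its centre is at x = -30, y = -45 mm in this frame, its y axis along the fence's.
- jaw (a joint): Red sliding stop on the back fence (m, 0 to 0.21), grows towards the end stop (fence +y). Its face towards the block is at fence y = -0.28 + value: 0.19 meets a block fully home. Starts at 0 to 0.04; about 2 N of friction, stays where left. Its arm, 18 mm thick, reaches out to x = -70 mm, 35 mm high; a 50 mm saddle straddles the fence behind that face.
- jaw_push (a point): Middle of the outer (-y) face of the red stop's arm, 18 mm above the bench, 35 mm in front of the back fence's face and 18 mm behind the face that meets the block: push here along the fence's +y.
- loupe: Small black loupe, 37 mm across, 35 mm high, loose bystander to the left of the block. Origin at the centre of its underside.
- cast_weight: Black cast paper weight, 60 mm across, 74 mm high, loose bystander at the far left. Origin at the centre of its underside.
- side_cutters: Side cutters with orange handles, 60 x 150 x 15 mm, lying loose at the near right. Origin at the centre of the underside.
- tape_blue: Roll of blue masking tape lying flat, 106 mm across, 38 mm high, loose bystander behind the fence. Origin at the centre of its underside.

How it is judged:
By the outcome, as a careful person would: the job done as asked, in the order asked, and still so for the second after the job is handed in, with the robot touching nothing.
It also fails if it takes over 45 s, if anything falls off the work surface, if the arm or the gripper's body presses on something with over 40 N, if the wrist force passes 120 N, or if a joint passes its speed limit or range.

### The arm

A 6-joint arm with a two-finger parallel gripper is mounted at the origin on a cart in front of the work surface, level with it; the furniture and walls round the work are solid. World frame = base frame: x ahead of the robot, y to its left, z up, the work surface at z = 0. Lengths are in m, angles in rad, forces in N, time in s.
With the tool pointing down it reaches from about 0.35 to 0.875 m from the base axis. Payload 15.5 kg.
Tool frame: the origin (TCP) lies midway between the tips of the shut fingers; the grasp point (between the pads) lies ctrl.tcp_to_grasp behind it (ctrl.tcp_to_grasp is the distance from the TCP to the grasp point, in m); x points along the fingers, y is the direction in which the jaws open and shut, and the axes are right-handed (so a half turn about x gives the same grasp; the last joint's range is limited). The gripper opens to 85 mm and grips with 20 to 120 N. Pads are 22 mm wide; open, the fingers measure 114 mm over their backs; the gripper's body (76 mm by 85 mm) begins 54 mm behind the grasp point. The pads swing forward as they close: fully open they stand 13 mm farther back than shut.
Start: joints at [1.026, 0.494, 1.345, -0, 1.302, -0.096], TCP at [0.272, 0.563, 0.231] pointing down, gripper open.
Joint ranges: [-2.91, 2.91], [-0.82, 2.16], [0.22, 2.67], [-1.22, 4.37], [0.12, 2.79], [-3.08, 3.08]. Speed limits (rad/s): [1.89, 1.89, 2.57, 3.01, 3.01, 3.01].

### API

Orientations are given as a unit quaternion [x, y, z, w].
In Python, from workcell import telemetry, camera, order, ctrl gives the robot as it stands.
- The arm moves only by the tool send_rows, never from a script. Its argument "targets" is a list of rows, each a list of 6 numbers: the shift along the tool's x, y, z normalised to -1 to 1, where 1 is 100 mm, then the turn, a rotation vector about the tool's x, y, z normalised to -1 to 1, where 1 is pi rad. A call has 1 to 8 rows; each row is the pose to reach, as a shift and turn from the pose commanded when the call began, along the tool's axes at that moment, turning the shorter way round; what a row does not reach only later rows make up. A row lasts 1/8 s, in which the tool goes at most 62.5 mm and 10.7 degrees, less where a joint would pass 70% of its speed; a pose out of reach is approached as far as the arm can. A call with a number of a shift or a turn outside -1 to 1 is refused whole. A call with a gripper value outside its range is refused whole. "fingers" is the closure, from -1 (fully open) to 1 (shut), set as the call begins (left out, the last holds). The fingers move at their own pace and stop on an object; "grip_force" is the grip in N (left out, the last holds). Time passes only in rows, so rows that repeat a pose let the fingers close. It gives the time, the measured TCP pose, the force and the opening at its end, in the units of the state.
- telemetry.state(): the state, without advancing time (a new reading comes with each control period).
- camera(name): name is "scene" or "side" or "wrist"; returns a dict with "color" (384x512x3 uint8, blue, green, red), "fx", "fy", "cx", "cy" (pixels), "pose" (4x4, takes a point from camera to world coordinates). Camera axes: x right, y down, z forward; pixel columns grow to the right and rows downward; lengths in m; the calibration is good to about 2 mm. A picture is of the moment at which its call begins. There is no depth.
- order.sign_off(): hands the job in, once; it reports no verdict.
The state is a dict: "time_s": time; "joint_pos": joint angles; "qd": joint speeds; "tau": joint torques, N m; "position": TCP position; "orientation": TCP orientation; "wrist_force": force on the tool from outside, world axes, zero at the start; "wrist_torque": the same for the moment, N m; "grip_width": opening from 0.0 (shut) to 1.0 (fully open).
Only numpy, scipy, OpenCV 4.12 (cv2) and the standard library are available. Lean on these libraries where they do the work, as an engineer would, in place of code of your own. Each camera call takes 0.05 s, during which the arm holds its last target. There are 200 camera calls.

## Working session

There is one attempt and no reset: what is moved stays moved. The work goes in short steps, Python scripts to look and compute and a tool call to move; the robot and the scene stay as the last step left them, time stands still between calls to the robot, and variables do not carry over. Pictures are saved under pics/ and viewed, about 8 in all and at most 12, crops included, and the job is handed in when it is done.

Besides the shell and the picture viewer there is one more tool, called as name(argument=value, ...), one argument or row to a line, values as JSON. send_rows: Moves the arm, as the interface text tells. Its arguments: {"type":"object","properties":{"targets":{"type":"array"},"fingers":{"type":"number"},"grip_force":{"type":"number"}},"required":["targets"]}

```bash
mkdir -p pics
python3 - <<'E'
from workcell import telemetry, camera, ctrl
import cv2,numpy as np
for n in("scene","side"):
    c=camera(n); cv2.imwrite(f"pics/{n}0.png",c["color"]); print(n,c["fx"],c["fy"],c["cx"],c["cy"],np.round(c["pose"],3).tolist())
print(telemetry.state(),ctrl.tcp_to_grasp)
a=[cv2.imread(f"pics/{n}0.png") for n in("scene","side")]
E
```

```text
scene 497.7243627671794 497.7243627671794 254.97427877525885 190.39450308713248 [[0.455, -0.694, 0.559, -0.402], [-0.891, -0.364, 0.272, -0.494], [0.015, -0.621, -0.783, 1.4], [0.0, 0.0, 0.0, 1.0]]
side 393.44227920506245 393.44227920506245 250.463594589945 191.1122549435808 [[1.0, 0.005, -0.019, 0.598], [0.019, -0.46, 0.888, -1.106], [-0.004, -0.888, -0.46, 0.599], [0.0, 0.0, 0.0, 1.0]]
{'time_s': 0.1, 'joint_pos': array([ 1.02552010e+00,  4.94109164e-01,  1.34603757e+00, -1.92338710e-05,
        1.30251177e+00, -9.55020127e-02]), 'qd': array([-0.00082872, -0.00135846, -0.00142452,  0.00062374, -0.00214952,
        0.00182713]), 'tau': array([ 5.85086091e-04, -8.83596110e+01, -3.84561396e+01, -1.73471371e-04,
        5.24434858e-03, -1.01905048e-04]), 'position': array([0.27156814, 0.56257169, 0.23077798]), 'orientation': array([ 0.1573207 ,  0.68941409, -0.15804014,  0.68918918]), 'wrist_force': array([ 0.82935826, -0.06356656,  0.8189157 ]), 'wrist_torque': array([ 0.00679952, -0.00789786,  0.03010222]), 'grip_width': 0.9961445334246432} 0.0187
```

View pics/scene0.png

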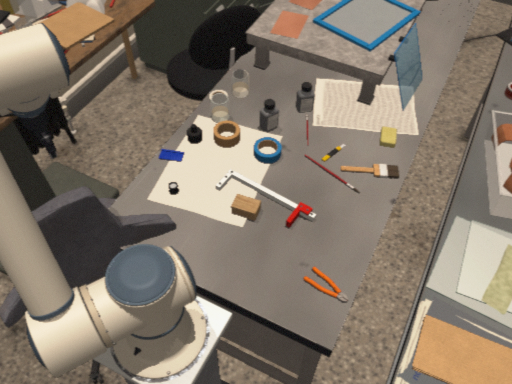

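View pics/side0.png

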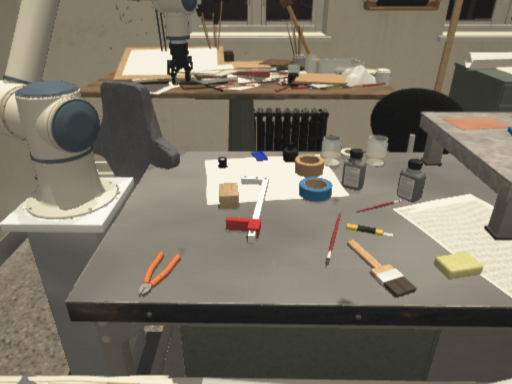

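The scene view shows the block at about (245,206), the fence running from about (230,175) to (312,215), the end stop at its left end, and the red stop at (300,213). The side view shows the block at (228,195). I'll crop both closer.

Run:
```python
import cv2,numpy as np
a=cv2.imread("pics/scene0.png")[160:235,205:325]; b=cv2.imread("pics/side0.png")[165:250,205:285]
a=cv2.resize(a,None,fx=6.6,fy=6.6,interpolation=cv2.INTER_CUBIC);cv2.imwrite("pics/a.png",a)
print(a.shape)
```

```text
(495, 792, 3)
```

View pics/a.png

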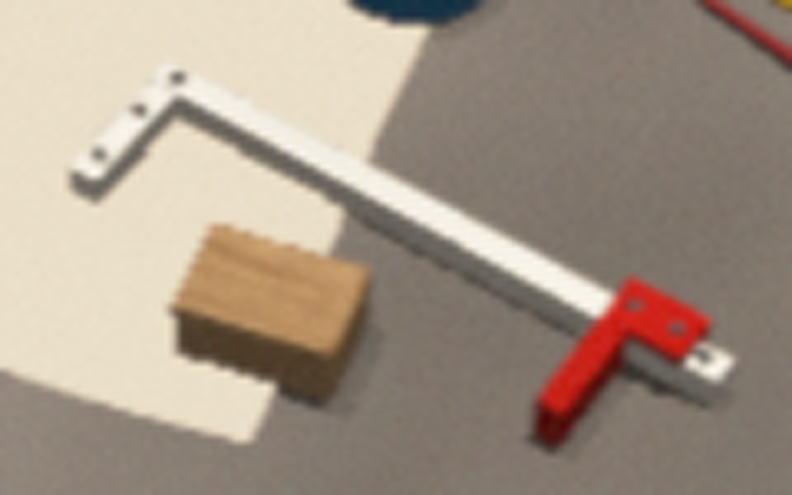

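```bash
cat > h.py <<'E'
import numpy as np,cv2
from scipy.spatial.transform import Rotation as R
def cast(c,uv,z):
    uv=np.atleast_2d(uv).astype(float)
    d=np.c_[(uv[:,0]-c["cx"])/c["fx"],(uv[:,1]-c["cy"])/c["fy"],np.ones(len(uv))]@c["pose"][:3,:3].T
    o=c["pose"][:3,3]; return (o+d*((z-o[2])/d[:,2])[:,None])[:,:2]
def proj(c,p):
    q=(np.asarray(p)-c["pose"][:3,3])@c["pose"][:3,:3]; return np.c_[q[:,0]/q[:,2]*c["fx"]+c["cx"],q[:,1]/q[:,2]*c["fy"]+c["cy"]]
def shift(s,p):  # world target -> tool axes, units of 100 mm
    return R.from_quat(s["orientation"]).inv().apply(np.asarray(p)-s["position"])*10
E
python3 - <<'E'
from h import *
from workcell import telemetry,camera
c=camera("scene"); f=lambda l:np.array([[(u+.5)/6.6-.5+205,(v+.5)/6.6-.5+160] for u,v in l])
F=cast(c,f([(180,97),(605,318),(97,182)]),.024);B=cast(c,f([(215,225),(368,270),(330,352),(172,308)]),.045)
J=cast(c,f([(540,405),(565,412),(628,342)]),.035)
print(F.round(4),B.round(4),B.mean(0),J.round(4))
d=F[0]-F[1];print("fence y ang",np.degrees(np.arctan2(d[1],d[0])))
for i in range(4):
    e=B[(i+1)%4]-B[i];print(np.linalg.norm(e),np.degrees(np.arctan2(e[1],e[0])))
s=telemetry.state();print(R.from_quat(s["orientation"]).as_matrix().round(3))
w=camera("wrist");cv2.imwrite("pics/w0.png",w["color"]);print(w["fx"],w["pose"].round(3), (R.from_quat(s["orientation"]).inv().apply(w["pose"][:3,3]-s["position"])).round(3))
E
```

```text
[[ 0.6065  0.0916]
 [ 0.5773 -0.1767]
 [ 0.5334  0.1023]] [[ 0.5227  0.0243]
 [ 0.5334 -0.0599]
 [ 0.4777 -0.0663]
 [ 0.4648  0.0182]] [ 0.49964049 -0.02094914] [[ 0.5041 -0.1724]
 [ 0.506  -0.1854]
 [ 0.5609 -0.196 ]]
fence y ang 83.77056308312461
0.08490231593048819 -82.70950249477362
0.05613770980398642 -173.47201593760863
0.08544630720525438 98.65445207378723
0.05818043269073976 6.042801436547229
[[-0.     0.435  0.901]
 [-0.001  0.901 -0.435]
 [-1.    -0.001 -0.   ]]
265.8834851173113 [[ 0.435  0.866  0.247  0.21 ]
 [ 0.901 -0.417 -0.121  0.593]
 [-0.002  0.275 -0.961  0.374]
 [ 0.     0.     0.     1.   ]] [-0.143  0.001 -0.069]
```

send_rows(
  targets=[
    [0,-0.93,0.8,0,0,0],
    [0,-0.93,0.8,0,0,0],
    [0,-0.93,0.8,0,0,0],
  ],
  fingers=0,
  grip_force=20,
)

```text
time_s: 0.57
position: [0.3037, 0.441, 0.2313]
orientation: [0.158, 0.689, -0.159, 0.689]
wrist_force: [-0.3, 0.8, 0.7]
grip_width: 0.498
```

send_rows(
  targets=[
    [0,-0.93,0.8,0,0,0],
    [0,-0.93,0.8,0,0,0],
    [0,-0.93,0.8,0,0,0],
  ],
)

```text
time_s: 0.95
position: [0.3356, 0.3234, 0.2314]
orientation: [0.159, 0.689, -0.159, 0.689]
wrist_force: [0.5, -0.2, -0.1]
grip_width: 0.5
```

send_rows(
  targets=[
    [0,-0.93,0.8,0,0,0],
    [0,-0.93,0.8,0,0,0],
    [0,-0.93,0.8,0,0,0],
  ],
)

```text
time_s: 1.32
position: [0.3677, 0.2053, 0.2314]
orientation: [0.159, 0.689, -0.159, 0.689]
wrist_force: [-0.3, -0.6, -0.3]
grip_width: 0.498
```

send_rows(
  targets=[
    [0,-0.93,0.8,0,0,0],
    [0,-0.93,0.8,0,0,0],
    [0,-0.93,0.8,0,0,0],
  ],
)

```text
time_s: 1.7
position: [0.3998, 0.0868, 0.2314]
orientation: [0.159, 0.689, -0.159, 0.689]
wrist_force: [-0.5, 1.2, 0.1]
grip_width: 0.497
```

send_rows(
  targets=[
    [0.3,-0.93,0.8,-0.109,0,0],
    [0.3,-0.93,0.8,-0.109,0,0],
    [0.3,-0.93,0.8,-0.109,0,0],
    [0.3,-0.93,0.8,-0.109,0,0],
  ],
)

```text
time_s: 2.2
position: [0.4308, -0.0294, 0.2009]
orientation: [0.038, 0.706, -0.038, 0.706]
wrist_force: [-0.1, 1.0, -0.8]
grip_width: 0.501
```

Run:
```python
from h import *
from workcell import telemetry,camera
w=camera("wrist");a=w["color"];cv2.imwrite("pics/w1.png",cv2.resize(a,(768,576),interpolation=cv2.INTER_CUBIC))
s=telemetry.state();print(s["position"],R.from_quat(s["orientation"]).as_matrix().round(3))
```

```text
[ 0.4303736  -0.02868574  0.20106699] [[-0.     0.108  0.994]
 [ 0.001  0.994 -0.108]
 [-1.     0.001 -0.   ]]
```

View pics/w1.png

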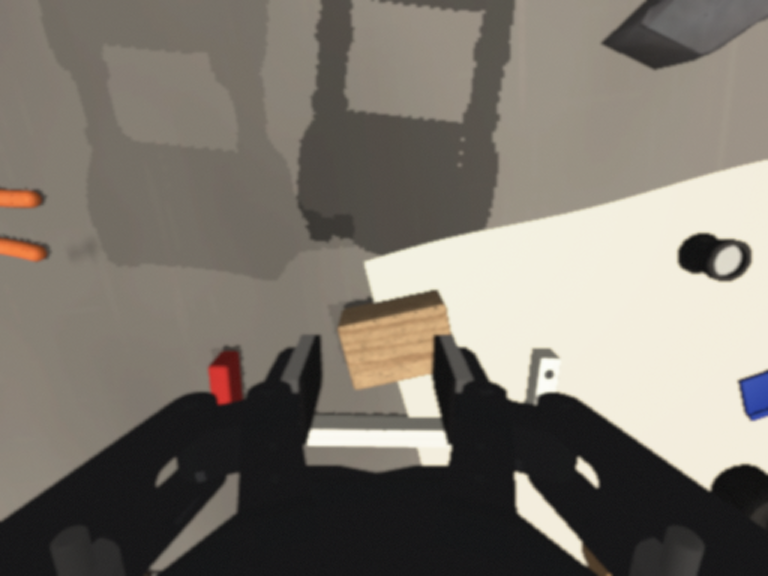

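The wrist view shows the fence's top inner edge running from about (308,430) to (448,431). The block's top is at about (340,325)–(443,304)–(357,388), the end stop's white top edge at about x=538, and the red arm's end at (225,365).

Run:
```python
from h import *
from workcell import telemetry,camera
w=camera("wrist");a=w["color"];s=telemetry.state()
g=cv2.cvtColor(a,cv2.COLOR_BGR2GRAY).astype(int)
# fence inner top edge, columns 212..292, strongest dark->bright step in rows 275..295
pts=[]
for u in range(214,290,3):
    col=g[275:300,u]; d=np.diff(col); i=d.argmax()
    if 0<i<len(d)-1:
        y0,y1,y2=d[i-1:i+2]; pts.append((u,275+i+.5+.5*(y0-y2)/(y0-2*y1+y2+1e-9)))
F=cast(w,pts,.024);v=cv2.fitLine(F.astype(np.float32),cv2.DIST_HUBER,0,.01,.01).ravel()
print("fence line",v,np.degrees(np.arctan2(v[1],v[0])))
h=cv2.cvtColor(a,cv2.COLOR_BGR2HSV)
m=cv2.inRange(h,(8,70,130),(22,200,255));m[:190]=0;m[262:]=0;m[:,:215]=0;m[:,310:]=0
c=max(cv2.findContours(m,0,2)[0],key=cv2.contourArea)
print("wood",cv2.boundingRect(c),cv2.approxPolyDP(c,3,True).reshape(-1,2).tolist())
k=1.5;B=cast(w,np.array([(340,325),(443,304),(357,388)])/k,.045)
print("block",B.round(4))
print("endstop top inner",cast(w,np.array([(538,385),(540,358)])/k,.024).round(4))
print("jaw top",cast(w,np.array([(211,377),(239,374)])/k,.035).round(4))
```

```text
fence line [ 0.11734515  0.99309117  0.59367347 -0.05194792] 83.261086
wood (224, 202, 76, 58) [[295, 203], [225, 218], [235, 258], [287, 249], [288, 224], [299, 222]]
block [[ 0.4792 -0.063 ]
 [ 0.4702  0.0204]
 [ 0.5372 -0.0563]]
endstop top inner [[0.5639 0.1035]
 [0.5372 0.1051]]
jaw top [[ 0.5189 -0.1816]
 [ 0.5187 -0.157 ]]
```

send_rows(
  targets=[
    [0.9,0.19,0,0,0,0],
    [0.9,0.19,0,0,0,0],
    [0.9,0.19,0,0,0,0],
  ],
)

```text
time_s: 2.68
position: [0.4308, -0.0091, 0.1103]
orientation: [0.038, 0.707, -0.037, 0.705]
wrist_force: [-0.5, 0.6, 0.3]
grip_width: 0.495
```

send_rows(
  targets=[
    [0.5,0,0,0,0,0],
    [0.85,0,0,0,0,0],
    [0.98,0,0,0,0,0],
    [0.98,0,0,0,0,0],
  ],
)

```text
time_s: 3.18
position: [0.4323, -0.0107, 0.0139]
orientation: [0.038, 0.706, -0.038, 0.706]
wrist_force: [-0.2, 0.0, 0.7]
grip_width: 0.501
```

send_rows(
  targets=[
    [0,0,0.05,0,0,0],
    [0,0,0.1,0,0,0],
    [0,0,0.15,0,0,0],
    [0,0,0.2,0,0,0],
    [0,0,0.25,0,0,0],
    [0,0,0.3,0,0,0],
    [0,0,0.35,0,0,0],
    [0,0,0.4,0,0,0],
  ],
)

```text
time_s: 4.18
position: [0.4718, -0.0152, 0.0132]
orientation: [0.038, 0.706, -0.038, 0.706]
wrist_force: [-1.7, 1.1, 0.7]
grip_width: 0.5
```

send_rows(
  targets=[
    [0,0,0.05,0,0,0],
    [0,0,0.1,0,0,0],
    [0,0,0.15,0,0,0],
    [0,0,0.2,0,0,0],
    [0,0,0.25,0,0,0],
    [0,0,0.3,0,0,0],
  ],
)

```text
time_s: 4.92
position: [0.5017, -0.0185, 0.0133]
orientation: [0.038, 0.706, -0.038, 0.706]
wrist_force: [0.0, -0.5, 0.2]
grip_width: 0.498
```

send_rows(
  targets=[
    [0,0,0.04,0,0,0],
    [0,0,0.08,0,0,0],
    [0,0,0.12,0,0,0],
    [0,0,0.15,0,0,0],
    [0,0,0.17,0,0,0],
    [0,0,0.18,0,0,0],
  ],
)

```text
time_s: 5.68
position: [0.5194, -0.0204, 0.0133]
orientation: [0.038, 0.706, -0.038, 0.706]
wrist_force: [-1.3, -0.5, 0.7]
grip_width: 0.5
```

Run:
```python
from h import *
from workcell import telemetry,camera
a=camera("wrist")["color"];b=camera("scene")["color"][160:235,205:325]
cv2.imwrite("pics/m1.png",np.vstack([cv2.resize(a[150:310,130:390],(780,300),interpolation=3)*1,cv2.resize(b,(780,300),interpolation=3)]))
print(telemetry.state()["wrist_force"])
```

```text
[ 0.91623818 -0.02430877  0.09420015]
```

View pics/m1.png

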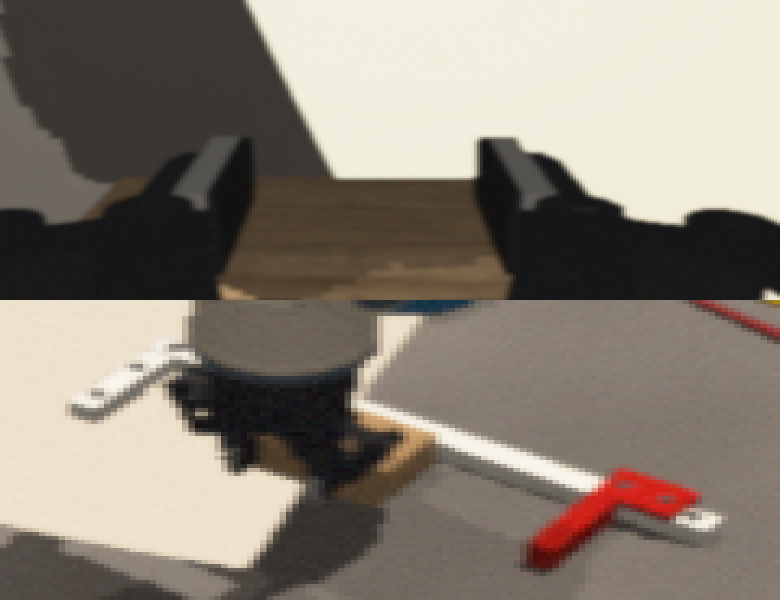

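Two pictures in one: the block's near edge now lies flat on both fingers (wrist crop, row ~178), and it has almost reached the fence. I'll creep forward until the force rises.

send_rows(
  targets=[
    [0,0,0.01,0,0,0],
    [0,0,0.02,0,0,0],
    [0,0,0.03,0,0,0],
    [0,0,0.03,0,0,0],
  ],
)

```text
time_s: 6.28
position: [0.5225, -0.0207, 0.0133]
orientation: [0.038, 0.706, -0.038, 0.706]
wrist_force: [-1.7, -0.3, -0.1]
grip_width: 0.5
```

send_rows(
  targets=[
    [0,0,0.01,0,0,0],
    [0,0,0.02,0,0,0],
    [0,0,0.02,0,0,0],
  ],
)

```text
time_s: 6.65
position: [0.5246, -0.021, 0.0133]
orientation: [0.038, 0.706, -0.038, 0.706]
wrist_force: [-0.6, 0.7, -0.4]
grip_width: 0.498
```

send_rows(
  targets=[
    [0,0,0.01,0,0,0],
    [0,0,0.02,0,0,0],
    [0,0,0.02,0,0,0],
  ],
)

```text
time_s: 7.02
position: [0.5248, -0.0209, 0.0132]
orientation: [0.038, 0.707, -0.038, 0.705]
wrist_force: [-7.8, 1.5, 5.6]
grip_width: 0.502
```

send_rows(
  targets=[
    [0,0,0.01,0,0,0],
    [0,0,0.015,0,0,0],
    [0,0,0.015,0,0,0],
  ],
)

```text
time_s: 7.4
position: [0.5249, -0.0208, 0.0131]
orientation: [0.038, 0.708, -0.038, 0.704]
wrist_force: [-15.3, 1.8, 11.7]
grip_width: 0.498
```

send_rows(
  targets=[
    [0,0,-0.3,0,0,0],
    [0,0,-0.3,0,0,0],
    [-0.5,0,-0.3,0,0,0],
    [-1,0,-0.3,0,0,0],
    [-1,0,-0.3,0,0,0],
  ],
  fingers=0.6,
)

```text
time_s: 8.02
position: [0.5008, -0.0185, 0.1167]
orientation: [0.038, 0.704, -0.038, 0.709]
wrist_force: [-0.7, 0.2, -0.2]
grip_width: 0.202
```

send_rows(
  targets=[
    [0,-0.82,0.71,-0.25,0,0],
    [0,-0.82,0.71,-0.25,0,0],
    [0,-0.82,0.71,-0.25,0,0],
    [0,-0.82,0.71,-0.25,0,0],
    [0,-0.82,0.71,-0.25,0,0],
  ],
)

```text
time_s: 8.65
position: [0.5601, -0.1075, 0.1125]
orientation: [-0.236, 0.667, 0.236, 0.666]
wrist_force: [-0.2, -0.5, 0.7]
grip_width: 0.203
```

send_rows(
  targets=[
    [0,0,0,-0.25,0,0],
    [0,0,0,-0.25,0,0],
    [0,0,0,-0.25,0,0],
    [0,0,0,-0.25,0,0],
    [0,0,0,-0.25,0,0],
    [0,0,0,-0.25,0,0],
  ],
)

```text
time_s: 9.4
position: [0.5625, -0.0667, 0.106]
orientation: [-0.476, 0.561, 0.433, 0.52]
wrist_force: [-0.1, 0.6, 0.1]
grip_width: 0.198
```

Run:
```python
from h import *
from workcell import telemetry,camera
w=camera("wrist");cv2.imwrite("pics/w2.png",cv2.resize(w["color"],(768,576),interpolation=3))
s=telemetry.state();print(s["position"],R.from_quat(s["orientation"]).as_matrix().round(3),s["joint_pos"].round(2),s["wrist_force"].round(1))
```

```text
[ 0.56266617 -0.06731811  0.10621594] [[-0.006 -0.985  0.173]
 [-0.084  0.172  0.981]
 [-0.996 -0.009 -0.084]] [-0.17  0.57  1.63 -0.1   0.94 -3.08] [ 0.4 -0.3  0.1]
```

View pics/w2.png

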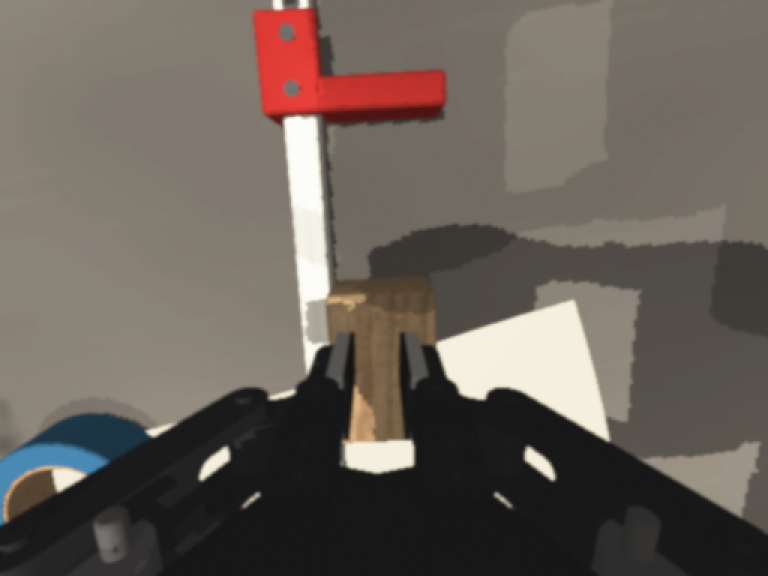

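Joint 6 hit its limit, so I'll turn the other way. The picture shows the block against the fence (its end at row ~283) and the red stop well clear at about (385,90).

send_rows(
  targets=[
    [0,0,0,0.25,0,0],
    [0,0,0,0.25,0,0],
    [0,0,0,0.25,0,0],
    [0,0,0,0.25,0,0],
    [0,0,0,0.25,0,0],
    [0,0,0,0.25,0,0],
  ],
)

```text
time_s: 10.2
position: [0.5626, -0.0678, 0.1065]
orientation: [-0.242, 0.684, 0.186, 0.663]
wrist_force: [-0.3, 0.0, 0.2]
grip_width: 0.201
```

```bash
cat >> h.py <<'E'
A=np.radians(83.6); EX=np.array([np.sin(A),-np.cos(A),0]); EY=np.array([np.cos(A),np.sin(A),0])
O=.595*EX+.159*EY   # fence corner, estimate
def fence(x,y,z): return O+x*EX+y*EY+[0,0,z]
def rel(s): d=s["position"]-O; return np.round([d@EX,d@EY,d[2]],4)
GOAL=R.from_matrix(np.c_[[0,0,-1],EX,-EY])
def turn(s): return (R.from_quat(s["orientation"]).inv()*GOAL).as_rotvec()/np.pi
E
python3 - <<'E'
from h import *
from workcell import telemetry
s=telemetry.state();print(np.linalg.det(GOAL.as_matrix()),turn(s).round(3),shift(s,fence(-.03,-.204,.11)).round(3),rel(s))
E
```

```text
1.0 [0.731 0.015 0.03 ] [-0.    -0.291 -0.281] [-0.0283 -0.1637  0.1065]
```

send_rows(
  targets=[
    [0,-0.29,-0.28,0.44,0.009,0.018],
    [0,-0.29,-0.28,0.44,0.009,0.018],
    [0,-0.29,-0.28,0.44,0.009,0.018],
    [0,-0.29,-0.28,0.44,0.009,0.018],
    [0,-0.29,-0.28,0.44,0.009,0.018],
    [0,-0.29,-0.28,0.44,0.009,0.018],
    [0,-0.29,-0.28,0.44,0.009,0.018],
    [0,-0.29,-0.28,0.44,0.009,0.018],
  ],
)

```text
time_s: 11.2
position: [0.5564, -0.1072, 0.1099]
orientation: [0.253, 0.66, -0.28, 0.65]
wrist_force: [0.5, 0.0, 1.3]
grip_width: 0.2
```

send_rows(
  targets=[
    [0,0,0,0.291,0.006,0.012],
    [0,0,0,0.291,0.006,0.012],
    [0,0,0,0.291,0.006,0.012],
    [0,0,0,0.291,0.006,0.012],
    [0,0,0,0.291,0.006,0.012],
    [0,0,0,0.291,0.006,0.012],
  ],
)

```text
time_s: 11.95
position: [0.5563, -0.1071, 0.11]
orientation: [0.527, 0.471, -0.527, 0.472]
wrist_force: [0.4, 0.7, 0.4]
grip_width: 0.199
```

Run:
```python
from h import *
from workcell import telemetry
s=telemetry.state();print(turn(s).round(4),shift(s,fence(-.03,-.204,.013)).round(3),rel(s),s["joint_pos"].round(2))
```

```text
[-0.0001  0.0003 -0.0004] [0.97  0.001 0.004] [-0.0303 -0.2035  0.11  ] [-0.3   0.56  1.62 -0.    0.96 -0.18]
```

send_rows(
  targets=[
    [0.5,0,0,0,0,0],
    [0.85,0,0,0,0,0],
    [0.97,0,0,0,0,0],
    [0.97,0,0,0,0,0],
  ],
)

```text
time_s: 12.45
position: [0.5564, -0.107, 0.0129]
orientation: [-0.527, -0.471, 0.527, -0.472]
wrist_force: [0.1, -0.3, 1.3]
grip_width: 0.2
```

send_rows(
  targets=[
    [0,0,-0.06,0,0,0],
    [0,0,-0.12,0,0,0],
    [0,0,-0.17,0,0,0],
    [0,0,-0.22,0,0,0],
    [0,0,-0.27,0,0,0],
    [0,0,-0.32,0,0,0],
    [0,0,-0.37,0,0,0],
    [0,0,-0.42,0,0,0],
  ],
)

```text
time_s: 13.45
position: [0.5613, -0.065, 0.0129]
orientation: [-0.528, -0.47, 0.528, -0.471]
wrist_force: [0.1, -2.1, 1.7]
grip_width: 0.204
```

send_rows(
  targets=[
    [0,0,-0.05,0,0,0],
    [0,0,-0.1,0,0,0],
    [0,0,-0.15,0,0,0],
    [0,0,-0.2,0,0,0],
    [0,0,-0.25,0,0,0],
    [0,0,-0.3,0,0,0],
    [0,0,-0.35,0,0,0],
    [0,0,-0.4,0,0,0],
  ],
)

```text
time_s: 14.45
position: [0.5659, -0.0252, 0.0128]
orientation: [0.528, 0.47, -0.528, 0.471]
wrist_force: [-0.6, -1.7, 1.5]
grip_width: 0.203
```

Run:
```python
from h import *
from workcell import telemetry,camera
b=camera("scene")["color"][155:235,200:328]
cv2.imwrite("pics/m2.png",cv2.resize(b,(768,480),interpolation=3))
s=telemetry.state();print(turn(s).round(4),rel(s),s["wrist_force"].round(1))
```

```text
[-0.0009  0.0003 -0.0004] [-0.0299 -0.1205  0.0128] [0.2 0.4 0.9]
```

View pics/m2.png

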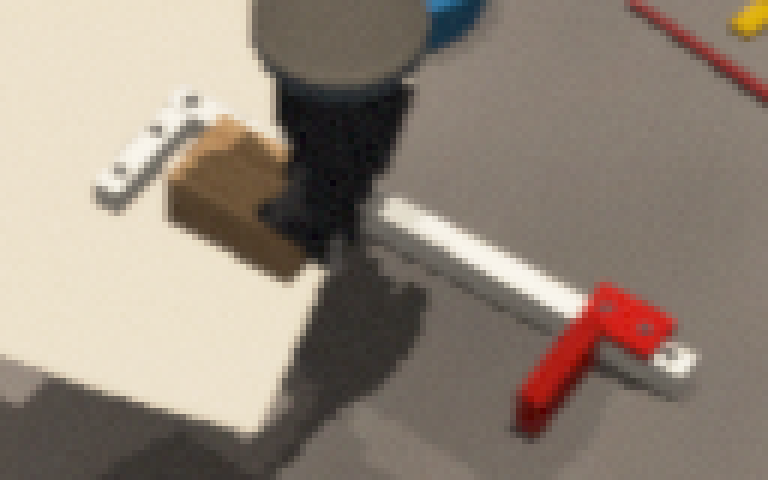

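The block is square, against the fence, and a little short of the end stop (its near end is at about (195,150)). I'll keep creeping, with smaller steps at the end.

send_rows(
  targets=[
    [0,0,-0.04,0,0,0],
    [0,0,-0.08,0,0,0],
    [0,0,-0.11,0,0,0],
    [0,0,-0.13,0,0,0],
    [0,0,-0.15,0,0,0],
    [0,0,-0.16,0,0,0],
  ],
)

```text
time_s: 15.25
position: [0.5676, -0.0095, 0.0128]
orientation: [-0.528, -0.47, 0.528, -0.471]
wrist_force: [-0.8, -1.5, 0.5]
grip_width: 0.2
```

send_rows(
  targets=[
    [0,0,-0.01,0,0,0],
    [0,0,-0.02,0,0,0],
    [0,0,-0.02,0,0,0],
  ],
)

```text
time_s: 15.62
position: [0.5679, -0.0075, 0.0128]
orientation: [0.528, 0.47, -0.528, 0.471]
wrist_force: [-1.3, -0.3, -0.7]
grip_width: 0.198
```

send_rows(
  targets=[
    [0,0,-0.01,0,0,0],
    [0,0,-0.02,0,0,0],
    [0,0,-0.02,0,0,0],
  ],
)

```text
time_s: 16.0
position: [0.5681, -0.0056, 0.0128]
orientation: [0.528, 0.47, -0.528, 0.471]
wrist_force: [0.5, -0.7, -0.2]
grip_width: 0.201
```

send_rows(
  targets=[
    [0,0,-0.01,0,0,0],
    [0,0,-0.02,0,0,0],
    [0,0,-0.02,0,0,0],
  ],
)

```text
time_s: 16.38
position: [0.5683, -0.0036, 0.0128]
orientation: [-0.528, -0.47, 0.528, -0.471]
wrist_force: [-0.3, 0.7, 0.9]
grip_width: 0.203
```

send_rows(
  targets=[
    [0,0,-0.01,0,0,0],
    [0,0,-0.02,0,0,0],
    [0,0,-0.02,0,0,0],
  ],
)

```text
time_s: 16.75
position: [0.5686, -0.0016, 0.0128]
orientation: [0.528, 0.47, -0.528, 0.471]
wrist_force: [-0.0, -0.5, 0.5]
grip_width: 0.197
```

send_rows(
  targets=[
    [0,0,-0.01,0,0,0],
    [0,0,-0.02,0,0,0],
    [0,0,-0.02,0,0,0],
  ],
)

```text
time_s: 17.12
position: [0.5683, -0.001, 0.0128]
orientation: [-0.527, -0.47, 0.528, -0.471]
wrist_force: [-4.1, -18.5, 3.7]
grip_width: 0.2
```

send_rows(
  targets=[
    [0,0,-0.01,0,0,0],
    [0,0,-0.02,0,0,0],
    [0,0,-0.02,0,0,0],
  ],
)

```text
time_s: 17.5
position: [0.5682, -0.0009, 0.013]
orientation: [-0.526, -0.469, 0.529, -0.472]
wrist_force: [-9.5, -39.3, 7.6]
grip_width: 0.198
```

Contact is firm at 39 N, so I'll back off, rise and look.

send_rows(
  targets=[
    [0,0,0.15,0,0,0],
    [0,0,0.25,0,0,0],
    [-0.3,0,0.25,0,0,0],
    [-0.9,0,0.25,0,0,0],
    [-1,0,0.6,0,0,0],
    [-1,0,0.8,0,0,0],
  ],
)

```text
time_s: 18.25
position: [0.5601, -0.0783, 0.1137]
orientation: [0.528, 0.469, -0.528, 0.472]
wrist_force: [-0.5, 0.8, -0.4]
grip_width: 0.201
```

send_rows(
  targets=[
    [0,0,0.5,0,0,0],
    [0,0,0.8,0,0,0],
    [0,0,0.8,0,0,0],
  ],
)

```text
time_s: 18.62
position: [0.5498, -0.1583, 0.1117]
orientation: [-0.528, -0.47, 0.529, -0.47]
wrist_force: [-0.4, -0.5, 0.4]
grip_width: 0.196
```

```bash
sed -i 's/.159\*EY/.1638*EY/' h.py
python3 - <<'E'
from h import *
from workcell import telemetry,camera
w=camera("wrist");np.save("w3.npy",w["pose"]);b=camera("scene")["color"][155:235,200:328]
cv2.imwrite("pics/m3.png",np.hstack([cv2.resize(w["color"][0:384,150:400],None,fx=1.5,fy=1.5,interpolation=3),cv2.resize(b,(420,576),interpolation=3)]))
s=telemetry.state();print(turn(s).round(4),rel(s),s["wrist_force"].round(1),shift(s,fence(-.035,-.32,.018)))
E
```

```text
[-0.0013  0.0001  0.0001] [-0.031  -0.2578  0.112 ] [-0.4  1.2 -0.1] [ 0.93999222 -0.03744547  0.62187102]
```

View pics/m3.png

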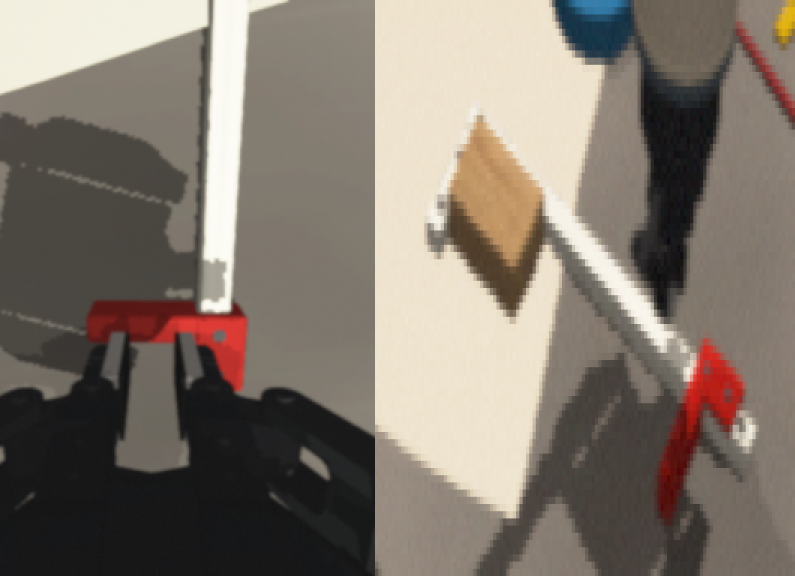

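The block looks home against both faces, and the outer edge of the red arm is clear. Next I'll go behind the red stop and push it along.

send_rows(
  targets=[
    [0,-0.07,0.4,0,0,0],
    [0,-0.07,0.62,0,0,0],
    [0,-0.07,0.62,0,0,0],
    [0.5,-0.07,0.62,0,0,0],
    [0.8,-0.07,0.62,0,0,0],
    [0.94,-0.07,0.62,0,0,0],
    [0.94,-0.07,0.62,0,0,0],
  ],
)

```text
time_s: 19.6
position: [0.5366, -0.2167, 0.0187]
orientation: [-0.528, -0.47, 0.528, -0.471]
wrist_force: [-1.0, -0.2, -1.1]
grip_width: 0.201
```

send_rows(
  targets=[
    [0,0,-0.06,0,0,0],
    [0,0,-0.12,0,0,0],
    [0,0,-0.18,0,0,0],
    [0,0,-0.24,0,0,0],
    [0,0,-0.3,0,0,0],
    [0,0,-0.36,0,0,0],
    [0,0,-0.42,0,0,0],
    [0,0,-0.48,0,0,0],
  ],
)

```text
time_s: 20.6
position: [0.5422, -0.1694, 0.019]
orientation: [0.528, 0.47, -0.528, 0.471]
wrist_force: [1.1, -1.9, 0.9]
grip_width: 0.199
```

send_rows(
  targets=[
    [0,0,-0.06,0,0,0],
    [0,0,-0.12,0,0,0],
    [0,0,-0.18,0,0,0],
    [0,0,-0.24,0,0,0],
    [0,0,-0.3,0,0,0],
    [0,0,-0.36,0,0,0],
    [0,0,-0.42,0,0,0],
    [0,0,-0.48,0,0,0],
  ],
)

```text
time_s: 21.6
position: [0.5477, -0.1217, 0.019]
orientation: [-0.528, -0.47, 0.528, -0.471]
wrist_force: [0.7, -2.1, 1.6]
grip_width: 0.197
```

send_rows(
  targets=[
    [0,0,-0.06,0,0,0],
    [0,0,-0.12,0,0,0],
    [0,0,-0.18,0,0,0],
    [0,0,-0.24,0,0,0],
    [0,0,-0.3,0,0,0],
    [0,0,-0.36,0,0,0],
    [0,0,-0.42,0,0,0],
    [0,0,-0.48,0,0,0],
  ],
)

```text
time_s: 22.6
position: [0.5532, -0.074, 0.0189]
orientation: [-0.528, -0.47, 0.528, -0.471]
wrist_force: [0.5, -1.6, 0.7]
grip_width: 0.202
```

Run:
```python
from h import *
from workcell import telemetry,camera
s=telemetry.state();print(turn(s).round(4),rel(s),s["wrist_force"].round(1))
```

```text
[-0.001   0.0003 -0.0004] [-0.037  -0.1757  0.0189] [ 0.5 -1.6  0.7]
```

send_rows(
  targets=[
    [0,0,-0.06,0,0,0],
    [0,0,-0.12,0,0,0],
    [0,0,-0.18,0,0,0],
    [0,0,-0.24,0,0,0],
    [0,0,-0.3,0,0,0],
    [0,0,-0.36,0,0,0],
    [0,0,-0.42,0,0,0],
    [0,0,-0.48,0,0,0],
  ],
)

```text
time_s: 23.6
position: [0.5587, -0.0263, 0.0188]
orientation: [0.528, 0.47, -0.528, 0.471]
wrist_force: [0.7, -3.0, 0.6]
grip_width: 0.197
```

send_rows(
  targets=[
    [0,0,-0.02,0,0,0],
    [0,0,-0.04,0,0,0],
    [0,0,-0.05,0,0,0],
    [0,0,-0.06,0,0,0],
    [0,0,-0.06,0,0,0],
  ],
)

```text
time_s: 24.22
position: [0.5592, -0.0207, 0.0188]
orientation: [-0.528, -0.47, 0.528, -0.471]
wrist_force: [0.2, -1.2, 0.1]
grip_width: 0.201
```

send_rows(
  targets=[
    [0,0,-0.01,0,0,0],
    [0,0,-0.015,0,0,0],
    [0,0,-0.015,0,0,0],
  ],
)

```text
time_s: 24.6
position: [0.5594, -0.0192, 0.0188]
orientation: [-0.528, -0.47, 0.528, -0.471]
wrist_force: [-0.1, -1.0, -0.1]
grip_width: 0.199
```

send_rows(
  targets=[
    [0,0,-0.01,0,0,0],
    [0,0,-0.01,0,0,0],
  ],
)

```text
time_s: 24.85
position: [0.5595, -0.0183, 0.0188]
orientation: [-0.528, -0.47, 0.528, -0.471]
wrist_force: [0.5, -2.3, 0.1]
grip_width: 0.202
```

send_rows(
  targets=[
    [0,0,-0.008,0,0,0],
    [0,0,-0.008,0,0,0],
  ],
)

```text
time_s: 25.1
position: [0.5596, -0.0181, 0.0188]
orientation: [-0.528, -0.47, 0.528, -0.471]
wrist_force: [-2.3, -10.5, 0.2]
grip_width: 0.201
```

The stop is against the block at 10 N. I'll back off, rise, and check from above.

send_rows(
  targets=[
    [0,0,0.2,0,0,0],
    [0,0,0.3,0,0,0],
    [-0.4,0,0.3,0,0,0],
    [-0.9,0,0.3,0,0,0],
    [-1,0,0.3,0,0,0],
    [-1,0,0.3,0,0,0],
  ],
)

```text
time_s: 25.85
position: [0.5563, -0.0476, 0.1191]
orientation: [0.528, 0.47, -0.528, 0.471]
wrist_force: [-0.3, 0.2, -0.7]
grip_width: 0.201
```

send_rows(
  targets=[
    [-0.6,-0.6,0,0,0,0],
    [-0.8,-1,0.4,0,0,0],
    [-0.8,-1,0.8,0,0,0],
    [-0.8,-1,0.8,0,0,0],
  ],
)

```text
time_s: 26.35
position: [0.4463, -0.1172, 0.1983]
orientation: [-0.528, -0.469, 0.529, -0.47]
wrist_force: [0.6, 0.4, -0.0]
grip_width: 0.199
```

send_rows(
  targets=[
    [0,-0.6,0.5,0,0,0],
    [0,-1,1,0,0,0],
    [0,-1,1,0,0,0],
    [0,-1,1,0,0,0],
  ],
)

```text
time_s: 26.85
position: [0.3361, -0.203, 0.1979]
orientation: [-0.528, -0.47, 0.528, -0.47]
wrist_force: [0.8, 0.6, -0.5]
grip_width: 0.201
```

Run:
```python
from h import *
from workcell import telemetry,camera
w=camera("side")["color"];b=camera("scene")["color"]
cv2.imwrite("pics/m4.png",np.vstack([cv2.resize(b[160:235,200:328],(768,450),interpolation=3)[:330],cv2.resize(w[165:225,195:325],None,fx=4.5,fy=4.5,interpolation=3)[:,:].copy() if 0 else cv2.resize(w[165:220,195:323],(768,260),interpolation=3)]))
cv2.imwrite("pics/full.png",b)
s=telemetry.state();print(rel(s),s["wrist_force"].round(1),s["time_s"])
# bystander drift: compare with first picture
a=cv2.imread("pics/scene0.png");d=cv2.absdiff(a,b).max(2)
for n,(u,v,r) in dict(loupe=(173,187,9),weight=(195,133,11),cutters=(325,283,25),tape=(267,150,16)).items(): print(n,(d[v-r:v+r,u-r:u+r]>40).sum())
```

```text
[-0.2374 -0.3274  0.1981] [ 0.2 -1.3  0.1] 26.95
loupe 0
weight 435
cutters 0
tape 848
```

View pics/m4.png

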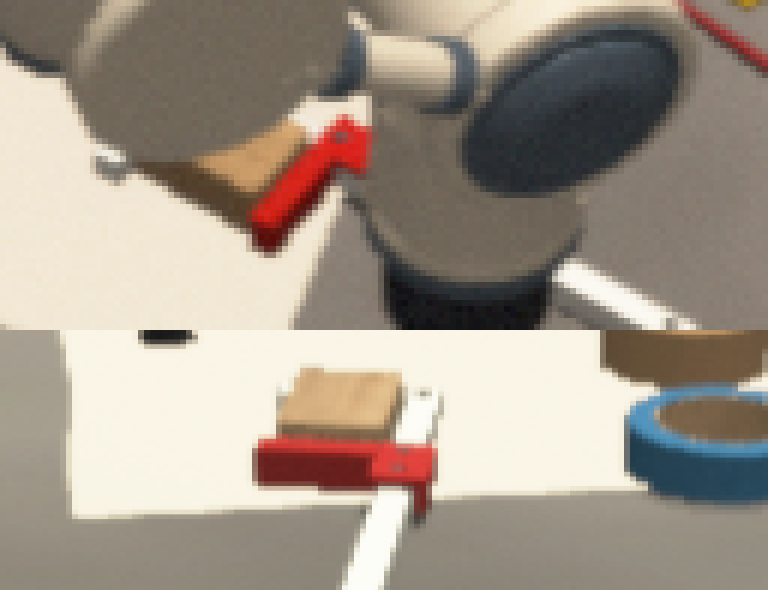

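The arm hides the scene view, which accounts for the weight and tape differences. The side view shows the block trapped. I'll move clear for one clean check.

send_rows(
  targets=[
    [0,0,0.6,0,0,0],
    [0,0.2,1,0,0,0],
    [0,0.2,1,0,0,0],
  ],
)

```text
time_s: 27.32
position: [0.3472, -0.3066, 0.1984]
orientation: [0.528, 0.469, -0.528, 0.471]
wrist_force: [-0.5, 0.5, -0.4]
grip_width: 0.203
```

send_rows(
  targets=[
    [0,0,0.6,0,0,0],
    [0,0,1,0,0,0],
    [0,0,1,0,0,0],
  ],
)

```text
time_s: 27.7
position: [0.3345, -0.4051, 0.1984]
orientation: [-0.528, -0.47, 0.528, -0.471]
wrist_force: [0.4, 0.4, -0.9]
grip_width: 0.195
```

Run:
```python
from h import *
from workcell import telemetry,camera
b=camera("scene")["color"];w=camera("side")["color"]
r=lambda i:cv2.resize(i,(768,290),interpolation=3)
cv2.imwrite("pics/m5.png",np.vstack([r(b[168:208,205:300]),r(w[170:205,235-20:235+55])]))
s=telemetry.state();print(s["position"],s["time_s"])
for nm,im,L in(("scene",b,dict(loupe=(173,187,9),weight=(195,133,11),cutters=(325,283,25),tape=(267,150,16))),("side",w,dict(tape=(316,189,18),loupe=(222,162,6),weight=(291,154,9)))):
    d=cv2.absdiff(cv2.imread(f"pics/{nm}0.png"),im).max(2)
    for n,(u,v,q) in L.items(): print(nm,n,(d[v-q:v+q,u-q:u+q]>40).sum())
```

```text
[ 0.33429521 -0.40258429  0.19839044] 27.8
scene loupe 279
scene weight 305
scene cutters 854
scene tape 887
side tape 0
side loupe 0
side weight 0
```

View pics/m5.png

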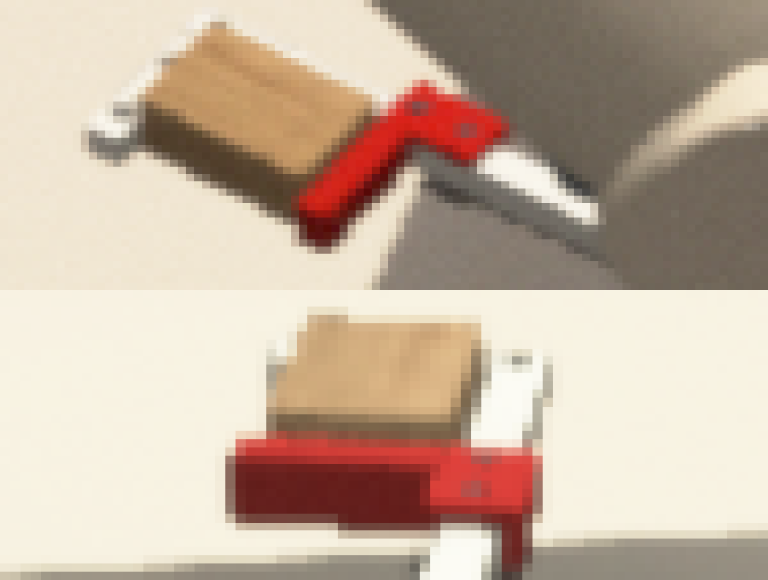

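Run:
```python
from h import *
from workcell import camera
w=camera("side");c=camera("scene")
fs=lambda l:[((u+.5)*75/768-.5+215,(v-290+.5)*35/290-.5+170) for u,v in l]
fc=lambda l:[((u+.5)*95/768-.5+205,(v+.5)*40/290-.5+168) for u,v in l]
def show(n,P): d=P-O[:2];print(n,(np.c_[d@EX[:2],d@EY[:2]]*1e3).round(1).tolist())
show("side: block top far-R,near-R,near-L,far-L",cast(w,fs([(480,322),(455,425),(270,412),(312,317)]),.045))
show("scene: block top far-L,far-R,near-R,near-L",cast(c,fc([(212,22),(372,103),(298,178),(145,103)]),.045))
```

```text
side: block top far-R,near-R,near-L,far-L [[0.4, -2.7], [2.6, -96.3], [-55.5, -92.3], [-54.9, -4.6]]
scene: block top far-L,far-R,near-R,near-L [[-4.8, -2.7], [-8.1, -90.3], [-64.4, -89.8], [-63.5, -8.5]]
```

```bash
python3 -c "
from workcell import order
print(order.sign_off())"
```

```text
the job is handed in; nothing more can be done
None
```

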